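Close a leaf drill jig over a steel plate

TASK

Without gripping or lifting anything, push the small loose steel plate along its channel in the drill jig until it is fully home against the end stop, then flip the blue hinged leaf up and over its spine and press it gently until it lies flat over the plate on the other side. Use the fingertips only, do not slam or squeeze the leaf, and leave the tools and parts round the jig where they are.

Things in the scene. Friction and masses are not known exactly. Their poses are not given: they have to be found in the camera images.
- jig: The drill jig, fixed to the bench, placed and turned differently each time: grey foot 176 x 190 x 20 mm (own x -70 to +106, y -85 to +105 mm). Origin on the bench directly under the middle of the spine, z up; y runs along the spine, roughly toward the robot; x points across the spine, roughly to the robot's left, from the side where the leaf lies at the start (-x) to the channel side (+x)
- channel_mouth (a point): Middle of the channel floor at its open +y end (near the robot): jig x = 45, y = +105, 32 mm above the bench; axes as the jig's. The channel is 54 mm wide (jig x 18 to 72 mm) between steel rails (jig y -85 to +85) whose tops are 10 mm above the floor, and runs to the stop at its -y end. Beyond the open end (jig y over 105) there is nothing down to the bench
- spine_mid (a point): Middle of the hinge axis of the leaf, 52 mm above the bench; axes as the jig's. The hinge pin floats up and down on springs, 1 mm per 5 N. At jig y = -66 and +66 stand two hinge blocks 16 x 18 mm, tops 57 mm above the bench. Four rubber rests, tops 48 mm above the bench, stand at jig x = -55 and +87, y = -45 and +45
- stop_face (a point): Middle of the face of the red end stop that the plate has to touch: jig frame x = 45, y = -35, 38 mm above the bench. The face looks to the jig's +y; axes as the jig's
- plate_mid (a point): Centre of the loose pale grey steel plate, 50 mm (its x) x 70 mm (its y) x 12 mm, about 0.3 kg, lying flat in the channel with its long side along the channel, 2 mm play on either side; its top is 44 mm above the bench. Home is with this centre at jig x = 45, y = 0; it starts 35 to 65 mm short of that, towards the jig's +y
- plate: The same plate; origin at the centre of its underside
- leaf_edge (a point): Middle of the free edge of the leaf, in its mid plane, 95 mm from the hinge axis. Own x points from the edge to the spine, y along the spine. The leaf: blue painted metal plate, yellow band along the free edge, three brass bushings, 8 mm thick, 108 mm along the spine, 0.25 kg. Level (0) it overhangs the jig's foot by 25 mm, nothing below the overhang down to the bench
- leaf (a joint): Angle of the leaf (rad): 0 level on the -x (right) side, pi/2 upright, pi flat over the channel on the +x (left) side (rigid end of travel; upper face then 56 mm above the bench, lower face 4 mm above the plate). It starts raised by 0.15 to 0.45. The stiff hinge (friction about 0.17 N m both ways) holds the leaf wherever it is left; moving it takes up to 4 N at its edge
- bolt_m16: Bystander: steel bolt 30 x 26 x 55 mm standing beside the jig on its +x side; origin under its middle
- nut_m20: Bystander: brown hex nut 37 x 32 x 17 mm beside the jig on its +x side; origin under its middle
- driver_yellow: Bystander: screwdriver with yellow handle, 34 x 268 x 29 mm; origin under its middle
- pliers: Bystander: pliers with blue handles, 58 x 190 x 14 mm; origin under its middle
- tape_orange: Bystander: roll of orange tape 90 x 90 x 25 mm; origin under its middle
- wrench_13: Bystander: small combination wrench 26 x 182 x 9 mm; origin under its middle
- marker: Bystander: white marker with black cap, 19 x 117 x 19 mm; origin under its middle
Things that resemble listed ones, but are neither listed nor needed, are in the scene too. Of the things like the plate, leave any that is green or red; of the rest the larger one is meant.

How it is judged (in metres and radians):
On the way, in this order (a step that is already met when the one before it is completed fails the run):
1. the plate is pushed fully home against the end stop while the leaf is still open (y of plate_mid in the frame of jig between -0.004 and 0.003 m and x of plate_mid in the frame of jig between 0.039 and 0.051 m and z of plate_mid in the frame of jig below 0.042 m and angle between the y axis of plate and the y axis of jig, either way round below 0.12 rad and value of joint leaf below 1.2 rad), for 0.2 s.
2. the leaf is flipped over and lies flat on the channel side (value of joint leaf above 3.08 rad), for 0.2 s.
At the end, for the whole second after the job is handed in: The plate lies in its channel within 3 mm of the end stop, not raised, and the leaf lies flat on the channel side, within 0.06 rad of the end of its travel; both at rest (y of plate_mid in the frame of jig between -0.004 and 0.003 m and x of plate_mid in the frame of jig between 0.039 and 0.051 m and z of plate_mid in the frame of jig below 0.042 m and angle between the y axis of plate and the y axis of jig, either way round below 0.12 rad and value of joint leaf above 3.08 rad and velocity of joint leaf between -0.05 and 0.05 rad/s and linear speed of plate below 0.01 m/s); the robot touches nothing.
It fails at once if the plate is lifted or tipped out of its channel (more than 8 mm up) (z of plate_mid in the frame of jig above 0.046 m).
It fails at once if the leaf is squeezed or pressed with more than 25 N (contact force between the fingers and leaf above 25 N).
It fails at once if the leaf is flung or slammed (faster than 5 rad/s) (velocity of joint leaf above 5 rad/s or velocity of joint leaf below -5 rad/s).
It fails at once if a bystander is moved more than 25 mm (distance of any of bolt_m16, nut_m20, driver_yellow, pliers, tape_orange, wrench_13, marker from where it was at the start of the episode above 0.025 m).
It fails at once if a bystander is lifted (height (world z) of any of bolt_m16, nut_m20, driver_yellow, pliers, tape_orange, wrench_13, marker above 0.02 m).
It also fails if it takes over 54 s, if anything falls off the work surface, if the arm or the gripper's body presses on something with over 40 N, if the wrist force passes 120 N, or if a joint passes its speed limit or range.

ROBOT

A 6-joint arm with a two-finger parallel gripper is mounted at the origin on a cart in front of the work surface, level with it; the furniture and walls round the work are solid. World frame = base frame: x ahead of the robot, y to its left, z up, the work surface at z = 0. Lengths are in m, angles in degrees, forces in N, time in s.
With the tool pointing down it reaches from about 0.25 to 0.725 m from the base axis. Payload 9.7 kg.
Tool frame: the origin (TCP) lies on the centre line of the jaws, within the pads' length; the fingertips stand 11 mm ahead of it and the grasp point (between the pads) lies 8 mm behind it; z points along the fingers, y is the direction in which the jaws open and shut (so a half turn about z gives the same grasp; the last joint's range is limited). The gripper opens to 85 mm and grips with 20 to 120 N. Pads are 22 mm wide; open, the fingers measure 114 mm over their backs; the gripper's body (76 mm by 85 mm) begins 54 mm behind the grasp point. The pads swing forward as they close: fully open they stand 13 mm farther back than shut.
Start: joints at [71.219, 4.979, 10.078, 95.1, 0, 90], TCP at [0.177, 0.521, 0.242] pointing down, gripper open.
Joint ranges: [-179.16, 179.16], [-48.56, 103.87], [-65.8, 70.77], [-126.05, 130.52], [-82.76, 87.17], [-180, 180]. Speed limits (degrees/s): [127.2, 127.2, 147.25, 180, 180, 180].

INTERFACE

Orientations are given as [roll, pitch, yaw] about the fixed x, y, z axes, in that order (R = Rz(yaw) Ry(pitch) Rx(roll)).
In Python, from station import manip gives the robot as it stands.
- The arm moves only by the tool jog_arm, never from a script. Its argument "increments" is a list of rows, each a list of 6 numbers: the shift along the tool's x, y, z scaled (see below), then the turn, a rotation vector about the tool's x, y, z scaled (see below). In form: [[tx, ty, tz, ax, ay, az], ...]. A call has 1 to 12 rows; each row is the pose to reach, as a shift and turn from the pose commanded when the call began, along the tool's axes at that moment; what a row does not reach only later rows make up. The controller multiplies each number of a shift by 0.3 m and each number of a turn by 90 degrees. A row lasts 1/8 s, in which the tool goes at most 62.5 mm and 10.7 degrees, less where a joint would pass 70% of its speed; a pose out of reach is approached as far as the arm can. A call with a number of a shift or a turn outside -1 to 1 is refused whole. A call with a gripper value outside its range is refused whole. "fingers" is the opening, from -1 (shut) to 1 (fully open), set as the call begins (left out, the last holds). The fingers move at their own pace and stop on an object; "grip_force" is the grip in N (left out, the last holds). Time passes only in rows, so rows that repeat a pose let the fingers close. It gives the time, the measured TCP pose, the force and the opening at its end, in the units of the state.
- manip.get_state(): the state, without advancing time (a new reading comes with each control period).
- manip.capture(name): name is "scene" or "top" or "wrist"; returns the picture (384x512x3 uint8, blue, green, red); there is no depth.
- manip.calibration(name): a dict with "fx", "fy", "cx", "cy" (pixels), "xyz" and "orientation" of the camera in the world. Camera axes: x right, y up, looking along -z (the intrinsics and any distortion apply to the point x, -y, -z); pixel columns grow to the right and rows downward; lengths in m; the calibration is good to about 2 mm. A picture is of the moment at which its call begins: read the wrist's pose just before it. calibration takes no time and is no camera call; for the wrist camera it gives the pose at the moment of the call.
- manip.finish_job(): hands the job in, once; it reports no verdict.
The state is a dict: "time_s": time; "joint_positions": joint angles; "joint_vel": joint speeds; "joint_efforts": joint torques, N m; "position": TCP position; "eef_rot": TCP orientation; "force": force on the tool from outside, world axes, zero at the start; "wrist_torque": the same for the moment, N m; "opening": opening from 0.0 (shut) to 1.0 (fully open).
Only numpy, scipy, OpenCV 4.12 (cv2) and the standard library are available. Lean on these libraries where they do the work, as an engineer would, in place of code of your own. Each camera call takes 0.05 s, during which the arm holds its last target.

## Working session

There is one attempt and no reset: what is moved stays moved. The work goes in short steps, Python scripts to look and compute and a tool call to move; the robot and the scene stay as the last step left them, time stands still between calls to the robot, and variables do not carry over. Pictures are saved under pics/ and viewed, and the job is handed in when it is done.

Besides the shell and the picture viewer there is one more tool, called after "Call:" as a command line: name --pt "numbers of a row" for each row, then --argument value for the rest. jog_arm: Moves the arm, as the interface text tells. Its arguments: {"type":"object","properties":{"increments":{"type":"array"},"fingers":{"type":"number"},"grip_force":{"type":"number"}},"required":["increments"]}

```bash
ls; mkdir -p pics; python3 - <<'E'
from station import manip
import cv2
print(manip.get_state())
for n in ("scene","top","wrist"):
    print(n,manip.calibration(n))
    cv2.imwrite(f"pics/{n}0.png",manip.capture(n))
E
```

```text
pics
{'time_s': 0.0, 'joint_positions': array([ 7.12177466e+01,  5.00991639e+00,  1.00333951e+01,  9.50994632e+01,
       -7.49429356e-04,  8.99988805e+01]), 'joint_vel': array([-0.03088585,  0.1393837 ,  0.00765929, -0.02396835, -0.00300628,
       -0.05457159]), 'joint_efforts': array([-1.69666869e-04, -5.20388567e+01,  4.64805114e+01,  1.63569627e-02,
        1.37831626e-05,  6.21069532e-06]), 'position': array([0.17701677, 0.52050063, 0.24158493]), 'eef_rot': array([-1.79924016e+02,  7.47943998e-04,  1.61218867e+02]), 'force': array([0.05861324, 0.48693227, 0.09724057]), 'wrist_torque': array([ 0.00729279, -0.02054537, -0.00614293]), 'opening': 1.000724737408487}
scene {'fx': 421.04451783634346, 'fy': 421.04451783634346, 'cx': 255.61520614959755, 'cy': 198.2661051628955, 'xyz': array([-0.26874793,  0.792474  ,  1.10177515]), 'orientation': array([  48.475128  ,   -0.39776674, -136.96882817])}
top {'fx': 495.1488923465384, 'fy': 495.1488923465384, 'cx': 263.4807742315815, 'cy': 189.07007749750397, 'xyz': array([ 0.24594842, -0.04004793,  1.4892087 ]), 'orientation': array([  9.84601691,   0.29024465, -90.44005905])}
wrist {'fx': 308.2431219342368, 'fy': 308.2431219342368, 'cx': 257.2025304504679, 'cy': 192.77144489282293, 'xyz': array([0.1073662 , 0.54458945, 0.37465126]), 'orientation': array([-16.76136646,   0.10171793,  71.22957731])}
```

View pics/scene0.png

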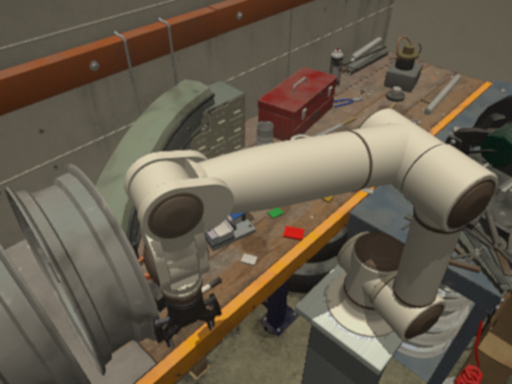

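View pics/top0.png

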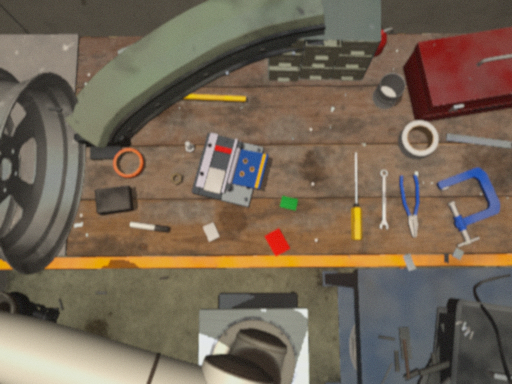

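View pics/wrist0.png

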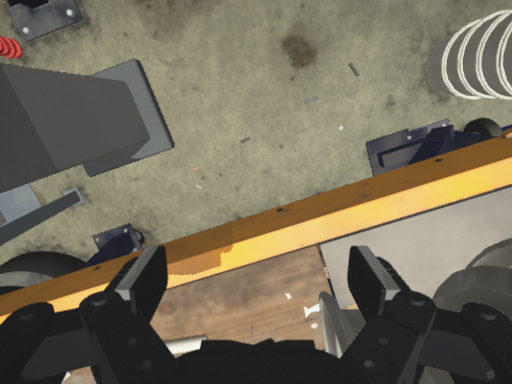

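The top view shows the jig at about (230,170), with the blue leaf on the right and the red stop at about (222,149). I'll zoom in there.

```bash
cat > h.py <<'E'
import numpy as np, cv2
from scipy.spatial.transform import Rotation as R
from station import manip
def rot(o): return R.from_euler('xyz',o,degrees=True).as_matrix()
def ray(cal,u,v):
    d=np.array([(u-cal['cx'])/cal['fx'],-(v-cal['cy'])/cal['fy'],-1.])
    return np.array(cal['xyz']),rot(cal['orientation'])@d
def onz(cal,u,v,z):
    o,d=ray(cal,u,v); return o+d*(z-o[2])/d[2]
def proj(cal,p):
    q=rot(cal['orientation']).T@(np.array(p)-cal['xyz'])
    return np.array([cal['cx']+cal['fx']*q[0]/-q[2],cal['cy']+cal['fy']*q[1]/q[2]])
E
python3 - <<'E'
from h import *
im=cv2.imread('pics/top0.png')
c=im[115:225,170:300]
cv2.imwrite('pics/topz.png',cv2.resize(c,None,fx=6,fy=5.4,interpolation=cv2.INTER_CUBIC) if 0 else cv2.resize(c,None,fx=5,fy=5,interpolation=cv2.INTER_CUBIC))
cal=manip.calibration('top')
for n,p in dict(jc=(232,170),stop=(222,149),nut=(178,179),bolt=(189,147),screw=(357,200),marker=(150,227),tape=(128,162)).items(): print(n,onz(cal,*p,0.03))
E
```

```text
jc [0.55836922 0.05977585 0.03      ]
stop [0.62376345 0.09034354 0.03      ]
nut [0.5321611  0.22197321 0.03      ]
bolt [0.63092084 0.19068875 0.03      ]
screw [ 0.46385254 -0.31272999  0.03      ]
marker [0.38836131 0.30163392 0.03      ]
tape [0.58584672 0.3744519  0.03      ]
```

View pics/topz.png

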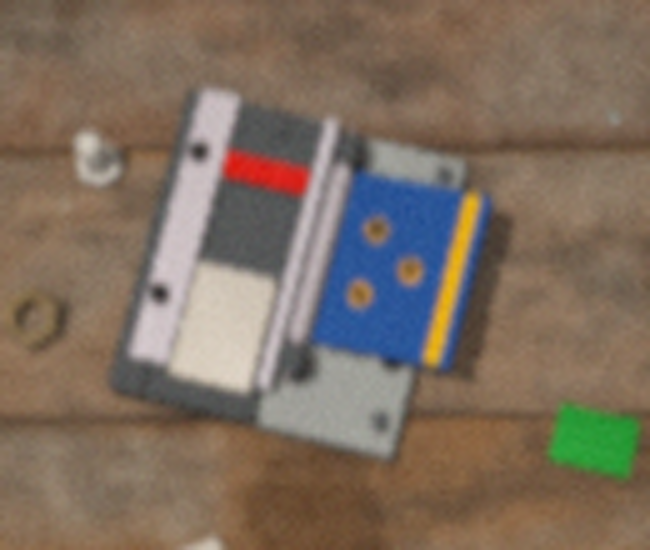

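```bash
cat >> h.py <<'E'
def tool():
    s=manip.get_state(); return np.array(s['position']),rot(s['eef_rot']),s
def inc(p,Rm=None,show=True):
    """increments from the measured pose to p,Rm"""
    p0,R0,s=tool()
    t=R0.T@(np.array(p)-p0)/0.3
    a=np.zeros(3) if Rm is None else R.from_matrix(R0.T@Rm).as_rotvec(degrees=True)/90
    r=np.round(np.r_[t,a],3)
    print('inc',r.tolist(),'rows', round(max(np.linalg.norm(t)*.3/.0625,np.linalg.norm(a)*90/10.7),1)); return r
E
python3 - <<'E'
from h import *
cal=manip.calibration('top')
f=lambda x,y,z:onz(cal,170+x/5,115+y/5,z)
pl=np.array([f(203,262,.044),f(275,280,.044),f(248,392,.044),f(172,374,.044)])
print(pl.round(4), [np.linalg.norm(pl[i]-pl[(i+1)%4]).round(4) for i in range(4)])
sf=f(262,188,.040); print('stop',sf.round(4))
yd=(pl[2]+pl[3]-pl[0]-pl[1])[:2]; print('yaw of jig y',np.degrees(np.arctan2(yd[1],yd[0])))
c=pl.mean(0);print(c, np.linalg.norm(c-sf))
p0,R0,s=tool(); w=manip.calibration('wrist')
print(R0.T@(w['xyz']-p0), R0.T@rot(w['orientation']))
E
```

```text
[[0.5639 0.1228 0.044 ]
 [0.5525 0.0797 0.044 ]
 [0.4849 0.0953 0.044 ]
 [0.4961 0.1404 0.044 ]] [np.float64(0.0446), np.float64(0.0694), np.float64(0.0465), np.float64(0.07)]
stop [0.61   0.0882 0.04  ]
yaw of jig y 166.18615063354736
[0.52435956 0.1095531  0.044     ] 0.08836601567639005
[ 0.07368519  0.00018616 -0.13298177] [[ 1.80755578e-04  9.57522048e-01  2.88360009e-01]
 [ 9.99999780e-01 -3.57041814e-04  5.58745544e-04]
 [ 6.37967759e-04  2.88359845e-01 -9.57521902e-01]]
```

```bash
python3 - <<'E'
from h import *
Rm=rot([180,0,76.2])
inc([.553,.004,.25],Rm)
inc([.365,.262,.25],rot([180,0,118]))
E
```

```text
inc [-1.741, -1.227, -0.026, -0.0, 0.0, 0.945] rows 10.2
inc [-0.871, -0.614, -0.027, -0.001, 0.0, 0.48] rows 5.1
```

Call:
jog_arm --pt "-0.87 -0.61 -0.03 0 0 0.48" --pt "-0.87 -0.61 -0.03 0 0 0.48" --pt "-0.87 -0.61 -0.03 0 0 0.48" --pt "-0.87 -0.61 -0.03 0 0 0.48" --pt "-0.87 -0.61 -0.03 0 0 0.48" --pt "-0.87 -0.61 -0.03 0 0 0.48" --fingers -1 --grip_force 20

```text
time_s: 0.9
position: [0.3669, 0.2606, 0.2514]
eef_rot: [180.0, 0.0, 117.7]
force: [0.4, 0.2, 0.1]
opening: 0.002
```

```bash
python3 - <<'E'
from h import *
inc([.553,.004,.25],rot([180,0,76.2])); print(tool()[2])
E
```

```text
inc [-1.046, 0.151, 0.005, 0.0, 0.0, 0.461] rows 5.1
{'time_s': 0.9, 'joint_positions': array([ 3.53961590e+01, -8.41790997e+00, -1.97137339e+00,  9.64383646e+01,
       -2.53456779e-02,  9.76734082e+01]), 'joint_vel': array([-2.274016  ,  0.60639239,  0.48338233, -0.02132628,  0.91263747,
       -3.39820536]), 'joint_efforts': array([ -1.70950156, -37.45740652,  46.22001886,   0.09332345,
        -0.29097377,  -0.54056553]), 'position': array([0.36691701, 0.26056863, 0.25139469]), 'eef_rot': array([1.79988517e+02, 2.40275390e-02, 1.17722747e+02]), 'force': array([0.36612068, 0.22050863, 0.13171306]), 'wrist_torque': array([-0.01911842,  0.03148431, -0.00019196]), 'opening': 0.002250283237117528}
```

Call:
jog_arm --pt "-0.99 0.15 0 0 0 0.46" --pt "-0.99 0.15 0 0 0 0.46" --pt "-0.99 0.15 0 0 0 0.46" --pt "-0.99 0.15 0 0 0 0.46" --pt "-0.99 0.15 0 0 0 0.46" --pt "-0.99 0.15 0 0 0 0.46" --pt "-0.99 0.15 0 0 0 0.46"

```text
time_s: 1.78
position: [0.5443, 0.0231, 0.2509]
eef_rot: [-179.9, -0.0, 76.6]
force: [-0.8, 0.2, -0.2]
opening: 0.002
```

```bash
python3 - <<'E'
from h import *
import json
w=manip.calibration('wrist'); cv2.imwrite('pics/w1.png',manip.capture('wrist'))
json.dump({k:(v.tolist() if hasattr(v,'tolist') else v) for k,v in w.items()},open('w1.json','w'))
print(w, tool()[:1])
E
```

```text
{'fx': 308.2431219342368, 'fy': 308.2431219342368, 'cx': 257.2025304504679, 'cy': 192.77144489282293, 'xyz': array([0.56115037, 0.09476182, 0.3839071 ]), 'orientation': array([-16.77677004,   0.04790444, -13.34934784])} (array([0.5441058 , 0.02348392, 0.25119291]),)
```

View pics/w1.png

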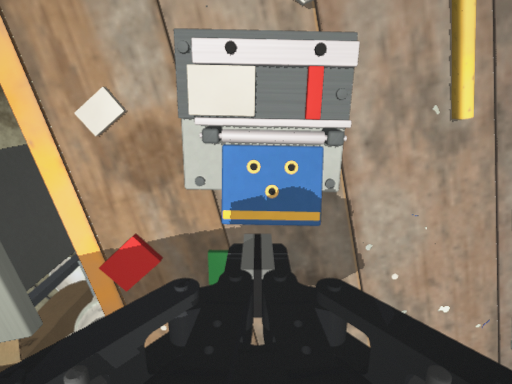

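The jig is in full view. The pale plate is at about (222,90), the red stop at about x=308–324, and the leaf and its yellow edge at about (272,216). I'll take the corners from masks.

```bash
python3 - <<'E'
from h import *
import json
w=json.load(open('w1.json')); im=cv2.imread('pics/w1.png')
cv2.imwrite('pics/w1z.png',cv2.resize(im[20:240,160:370],None,fx=2.7,fy=2.7,interpolation=cv2.INTER_CUBIC))
hsv=cv2.cvtColor(im,cv2.COLOR_BGR2HSV)
def box(m,name,roi,z):
    k=np.zeros_like(m); x0,y0,x1,y1=roi; k[y0:y1,x0:x1]=m[y0:y1,x0:x1]
    k=cv2.morphologyEx(k,cv2.MORPH_OPEN,np.ones((3,3),np.uint8))
    cs,_=cv2.findContours(k,cv2.RETR_EXTERNAL,cv2.CHAIN_APPROX_NONE); c=max(cs,key=cv2.contourArea)
    b=cv2.boxPoints(cv2.minAreaRect(c)); P=np.array([onz(w,*p,z) for p in b])
    print(name,b.round(1).tolist(),'\n',P.round(4).tolist(),'sides',[np.linalg.norm(P[i]-P[(i+1)%4]).round(4) for i in range(4)],'c',P.mean(0).round(4))
    return P
print(hsv[90,222],hsv[90,315],hsv[45,280],hsv[216,270])
pm=cv2.inRange(hsv,(8,8,190),(40,70,255)); box(pm,'plate',(180,55,260,125),.044)
red=cv2.inRange(hsv,(0,150,100),(8,255,255))|cv2.inRange(hsv,(172,150,100),(180,255,255)); box(red,'red',(290,55,340,125),.044)
ye=cv2.inRange(hsv,(15,120,100),(32,255,255)); box(ye,'yel',(200,200,340,230),.08)
box(cv2.inRange(hsv,(105,100,40),(125,255,255)),'blue',(200,135,340,230),.06)
E
```

```text
[ 24  15 236] [  1 185 239] [ 12   5 238] [ 20 177 194]
plate [[187.0, 65.0], [254.0, 65.0], [254.0, 115.0], [187.0, 115.0]] 
 [[0.4988, 0.1447, 0.044], [0.5656, 0.1288, 0.044], [0.554, 0.0805, 0.044], [0.4842, 0.0971, 0.044]] sides [np.float64(0.0686), np.float64(0.0497), np.float64(0.0717), np.float64(0.0498)] c [0.5256 0.1128 0.044 ]
red [[304.20001220703125, 117.9000015258789], [308.0, 65.0], [323.5, 66.0999984741211], [319.70001220703125, 119.0999984741211]] 
 [[0.6057, 0.0651, 0.044], [0.6194, 0.116, 0.044], [0.6346, 0.1113, 0.044], [0.6216, 0.0601, 0.044]] sides [np.float64(0.0528), np.float64(0.016), np.float64(0.0529), np.float64(0.0167)] c [0.6203 0.0881 0.044 ]
yel [[223.0, 211.0], [319.0, 211.0], [319.0, 219.0], [223.0, 219.0]] 
 [[0.5002, -0.0055, 0.08], [0.5982, -0.0287, 0.08], [0.5966, -0.0376, 0.08], [0.4979, -0.0142, 0.08]] sides [np.float64(0.1006), np.float64(0.009), np.float64(0.1015), np.float64(0.009)] c [ 0.5482 -0.0215  0.08  ]
blue [[221.0, 209.39999389648438], [222.0, 144.5], [322.29998779296875, 146.10000610351562], [321.20001220703125, 211.10000610351562]] 
 [[0.4945, -0.0098, 0.06], [0.5147, 0.0597, 0.06], [0.6166, 0.0338, 0.06], [0.603, -0.0374, 0.06]] sides [np.float64(0.0723), np.float64(0.1051), np.float64(0.0725), np.float64(0.1119)] c [0.5572 0.0116 0.06  ]
```

View pics/w1z.png

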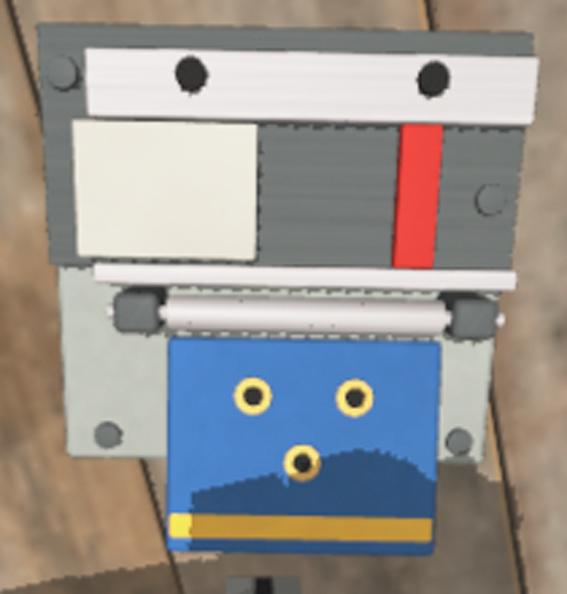

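```bash
python3 - <<'E'
from h import *
import json
w=json.load(open('w1.json'))
g=lambda x,y,z:onz(w,160+x/2.7,20+y/2.7,z)
def seg(n,a,b,z):
    A,B=g(*a,z),g(*b,z);d=B-A
    print(n,A.round(4),B.round(4),'len',np.linalg.norm(d).round(4),'ang',np.degrees(np.arctan2(d[1],d[0])).round(2),'mid',((A+B)/2).round(4))
seg('rail out',(85,48),(537,60),.042)
seg('rail in',(88,115),(533,123),.042)
seg('narrow',(95,283),(515,290),.042)
seg('narrow top',(95,265),(517,271),.042)
seg('blocks top',(139,306),(475,314),.057)
seg('foot top',(38,25),(535,33),.032)
seg('foot r',(535,33),(512,268),.032)
seg('leafroot',(168,338),(440,341),.056)
seg('leafedge low',(170,551),(433,555),.08)
seg('stopface',(402,125),(394,268),.044)
E
```

```text
rail out [0.5103 0.1683 0.042 ] [0.6736 0.1253 0.042 ] len 0.1688 ang -14.74 mid [0.592  0.1468 0.042 ]
rail in [0.5047 0.1458 0.042 ] [0.6691 0.1039 0.042 ] len 0.1697 ang -14.31 mid [0.5869 0.1249 0.042 ]
narrow [0.4893 0.0851 0.042 ] [0.6533 0.0434 0.042 ] len 0.1692 ang -14.28 mid [0.5713 0.0642 0.042 ]
narrow top [0.4913 0.0919 0.042 ] [0.6552 0.0506 0.042 ] len 0.169 ang -14.14 mid [0.5733 0.0712 0.042 ]
blocks top [0.5066 0.0732 0.057 ] [0.6328 0.0401 0.057 ] len 0.1305 ang -14.69 mid [0.5697 0.0567 0.057 ]
foot top [0.4937 0.1822 0.032 ] [0.6775 0.1357 0.032 ] len 0.1895 ang -14.19 mid [0.5856 0.1589 0.032 ]
foot r [0.6775 0.1357 0.032 ] [0.6561 0.051  0.032 ] len 0.0874 ang -104.15 mid [0.6668 0.0934 0.032 ]
leafroot [0.5141 0.0586 0.056 ] [0.618  0.0327 0.056 ] len 0.107 ang -13.97 mid [0.566  0.0456 0.056 ]
leafedge low [ 0.4963 -0.0197  0.08  ] [ 0.5967 -0.0453  0.08  ] len 0.1036 ang -14.27 mid [ 0.5465 -0.0325  0.08  ]
stopface [0.62   0.1146 0.044 ] [0.6072 0.0633 0.044 ] len 0.0529 ang -104.02 mid [0.6136 0.089  0.044 ]
```

```bash
cat >> h.py <<'E'
O=np.array([.569,.0542,0]); YAW=75.7
def setjig(): 
    c,s=np.cos(np.radians(YAW)),np.sin(np.radians(YAW)); return np.array([[c,-s,0],[s,c,0],[0,0,1.]])
J=setjig()
tj=lambda p:J.T@(np.array(p)-O)   # world->jig
tw=lambda q:J@np.array(q)+O       # jig->world
E
python3 - <<'E'
from h import *
import json
w=json.load(open('w1.json'))
from scipy.optimize import brentq
for nm,py in (('bottom',553),('yel bottom',541),('yel top',515)):
    o,d=ray(w,160+301/2.7,20+py/2.7); o=tj(o);d=J.T@d
    for r,h in ((.095,.004),(.095,-.004),(.0925,.004),(.085,.004)):
        def f(t):
            x=-r*np.cos(t)+h*np.sin(t)*(1); z=.052+r*np.sin(t)+h*np.cos(t)
            k=(z-o[2])/d[2]; return o[0]+k*d[0]-x
        try: print(nm,r,h,brentq(f,-.1,1.2))
        except Exception as e: print(nm,r,h,[f(t).round(4) for t in (0,.3,.6)])
print('plate',tj([.5256,.1128,.044]),[tj(p).round(4) for p in ([0.4988, 0.1447, 0.044], [0.5656, 0.1288, 0.044], [0.554, 0.0805, 0.044], [0.4842, 0.0971, 0.044])], 'tcp',tj(tool()[0]))
E
```

```text
bottom 0.095 0.004 [np.float64(-0.0046), np.float64(0.0016), np.float64(-0.0013)]
bottom 0.095 -0.004 [np.float64(-0.0079), np.float64(0.0008), np.float64(0.0004)]
bottom 0.0925 0.004 [np.float64(-0.0071), np.float64(-0.0011), np.float64(-0.004)]
bottom 0.085 0.004 [np.float64(-0.0146), np.float64(-0.0091), np.float64(-0.0119)]
yel bottom 0.095 0.004 [np.float64(0.0009), np.float64(0.0066), np.float64(0.0033)]
yel bottom 0.095 -0.004 [np.float64(-0.0023), np.float64(0.0059), np.float64(0.0051)]
yel bottom 0.0925 0.004 [np.float64(-0.0016), np.float64(0.004), np.float64(0.0006)]
yel bottom 0.085 0.004 [np.float64(-0.0091), np.float64(-0.0041), np.float64(-0.0073)]
yel top 0.095 0.004 0.9021703504846311
yel top 0.095 -0.004 0.9863311653684281
yel top 0.0925 0.004 0.8598185293043986
yel top 0.085 0.004 [np.float64(0.0026), np.float64(0.0067), np.float64(0.0027)]
plate [0.04606456 0.05652942 0.044     ] [array([0.0704, 0.0904, 0.044 ]), array([0.0714, 0.0217, 0.044 ]), array([0.0218, 0.021 , 0.044 ]), array([0.0206, 0.0928, 0.044 ])] tcp [-0.0359132   0.01653603  0.25119291]
```

```bash
python3 - <<'E'
from h import *
Rd=rot([180,0,75.7])
inc(tw([.045,.130,.12]),Rd); inc(tw([.045,.130,.048]),Rd)
E
```

```text
inc [0.276, -0.373, 0.438, -0.0, -0.0, 0.011] rows 3.1
inc [0.276, -0.373, 0.678, -0.0, -0.0, 0.011] rows 3.9
```

Call:
jog_arm --pt "0.276 -0.373 0.2 0 0 0.011" --pt "0.276 -0.373 0.35 0 0 0.011" --pt "0.276 -0.373 0.44 0 0 0.011" --pt "0.276 -0.373 0.6 0 0 0.011" --pt "0.276 -0.373 0.675 0 0 0.011" --pt "0.276 -0.373 0.675 0 0 0.011" --pt "0.276 -0.373 0.675 0 0 0.011"

```text
time_s: 2.7
position: [0.4552, 0.1296, 0.0504]
eef_rot: [179.9, -0.1, 75.7]
force: [-0.0, 0.0, -0.1]
opening: -0.004
```

```bash
python3 - <<'E'
from h import *
p,_,s=tool(); print(tj(p),s['force'])
w=manip.calibration('wrist'); cv2.imwrite('pics/w2.png',manip.capture('wrist'))
inc(tw([.045,.055,.048]))
E
```

```text
[0.04494679 0.12884588 0.05037742] [-0.04163744  0.00168011 -0.05984987]
inc [0.0, 0.245, 0.009, 0.0, 0.0, 0.0] rows 1.2
```

View pics/w2.png

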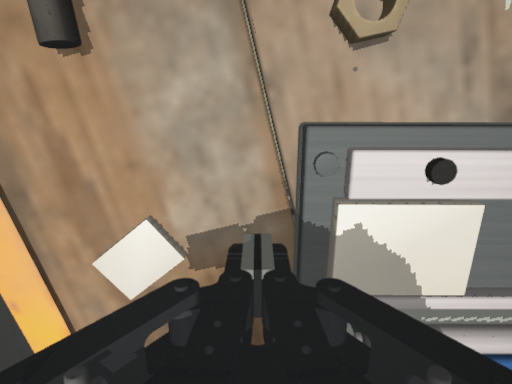

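Call:
jog_arm --pt "0 0.04 0.008 0 0 0" --pt "0 0.08 0.008 0 0 0" --pt "0 0.11 0.008 0 0 0" --pt "0 0.14 0.008 0 0 0" --pt "0 0.17 0.008 0 0 0" --pt "0 0.2 0.008 0 0 0" --pt "0 0.22 0.008 0 0 0" --pt "0 0.22 0.008 0 0 0"

```text
time_s: 3.75
position: [0.5194, 0.1122, 0.0464]
eef_rot: [180.0, 0.0, 75.6]
force: [-0.3, 0.1, 0.2]
opening: -0.0
```

```bash
python3 - <<'E'
from h import *
p,_,s=tool(); print(tj(p),s['force'])
w=manip.calibration('wrist'); cv2.imwrite('pics/w3.png',manip.capture('wrist'))
E
```

```text
[0.04394812 0.06235487 0.04638021] [-0.27030561  0.0582213   0.19506664]
```

View pics/w3.png

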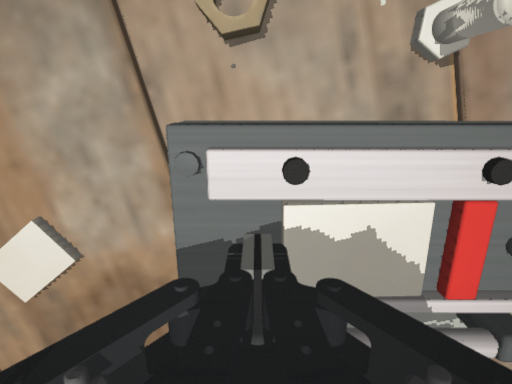

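Call:
jog_arm --pt "0.002 0.01 0 0 0 0" --pt "0.003 0.02 0 0 0 0" --pt "0.003 0.025 0 0 0 0" --pt "0.003 0.03 0 0 0 0" --pt "0.003 0.034 0 0 0 0" --pt "0.003 0.034 0 0 0 0"

```text
time_s: 4.55
position: [0.529, 0.1107, 0.0464]
eef_rot: [180.0, -0.0, 75.6]
force: [-1.1, -0.1, 0.0]
opening: -0.0
```

```bash
python3 - <<'E'
from h import *
p,_,s=tool(); print(tj(p),s['force'])
w=manip.calibration('wrist'); cv2.imwrite('pics/w4.png',manip.capture('wrist'))
E
```

```text
[0.04491245 0.05274408 0.04636496] [-1.13331406 -0.0728172   0.04314099]
```

View pics/w4.png

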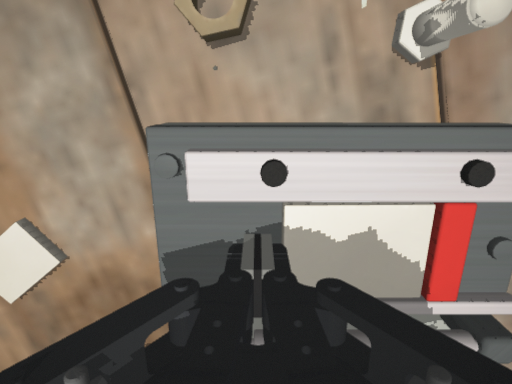

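Call:
jog_arm --pt "0 0.003 0 0 0 0" --pt "0 0.006 0 0 0 0" --pt "0 0.006 0 0 0 0"

```text
time_s: 4.97
position: [0.5306, 0.1103, 0.0464]
eef_rot: [180.0, -0.0, 75.6]
force: [-1.3, 0.7, -0.1]
opening: -0.001
```

Call:
jog_arm --pt "0 0.003 0 0 0 0" --pt "0 0.006 0 0 0 0" --pt "0 0.006 0 0 0 0"

```text
time_s: 5.35
position: [0.5324, 0.1099, 0.0464]
eef_rot: [180.0, -0.0, 75.6]
force: [-1.3, 0.3, 0.6]
opening: -0.003
```

Call:
jog_arm --pt "0 0.003 0 0 0 0" --pt "0 0.006 0 0 0 0" --pt "0 0.006 0 0 0 0"

```text
time_s: 5.72
position: [0.5338, 0.1095, 0.0463]
eef_rot: [-180.0, -0.0, 75.6]
force: [-3.5, 1.4, 1.6]
opening: -0.002
```

Call:
jog_arm --pt "0 0.003 0 0 0 0" --pt "0 0.006 0 0 0 0" --pt "0 0.006 0 0 0 0"

```text
time_s: 6.1
position: [0.5342, 0.1094, 0.0462]
eef_rot: [-179.8, -0.0, 75.7]
force: [-12.1, 3.3, 5.7]
opening: -0.002
```

```bash
python3 - <<'E'
from h import *
p,_,s=tool(); print(tj(p),s['force'])
w=manip.calibration('wrist'); im=manip.capture('wrist'); cv2.imwrite('pics/w5.png',cv2.resize(im[180:320,200:500],None,fx=2.6,fy=2.6,interpolation=cv2.INTER_CUBIC))
E
```

```text
[0.0449226  0.04736635 0.046197  ] [-12.05297928   3.33809572   5.69798861]
```

View pics/w5.png

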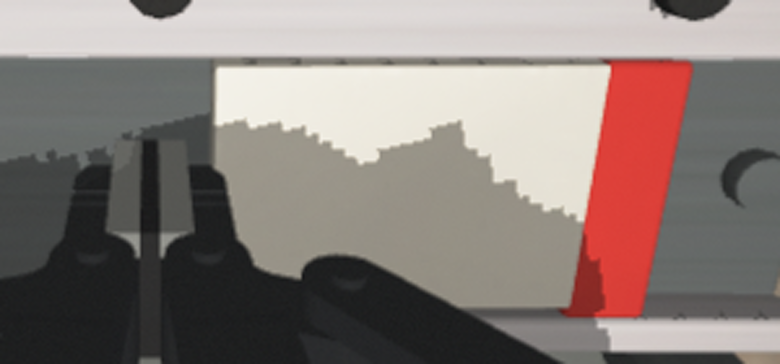

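Call:
jog_arm --pt "0 -0.01 0 0 0 0" --pt "0 -0.04 0 0 0 0" --pt "0 -0.07 0 0 0 0" --pt "0 -0.07 -0.1 0 0 0" --pt "0 -0.07 -0.3 0 0 0" --pt "0 -0.07 -0.5 0 0 0" --pt "0 -0.07 -0.65 0 0 0" --pt "0 -0.07 -0.65 0 0 0"

```text
time_s: 7.15
position: [0.5164, 0.1145, 0.2454]
eef_rot: [179.7, -0.2, 75.6]
force: [-0.3, -0.3, -0.4]
opening: 0.003
```

```bash
cat >> h.py <<'E'
def Rphi(phi): # tool z tilted phi deg from down towards jig +x, tool y = -jig y
    f=np.radians(phi); x=[np.cos(f),0,np.sin(f)]; y=[0,-1,0]; z=[np.sin(f),0,-np.cos(f)]
    return J@np.array([x,y,z]).T
def tcp_from_tip(T,phi,y=0.): # T=(x,z) tip centre in jig, m
    f=np.radians(phi); return tw([T[0]-.011*np.sin(f),y,T[1]+.011*np.cos(f)])
def tip_of(phi_unused=None):
    p,Rm,s=tool(); t=tj(p+.011*Rm[:,2]); c=tj(p+.011*Rm[:,2]+.011*Rm[:,0]); z=J.T@Rm[:,2]; return t,c,np.degrees(np.arctan2(z[0],-z[2])),s
E
python3 - <<'E'
from h import *
p,_,s=tool(); print(tj(p),s['force'],s['time_s'])
w=manip.calibration('wrist'); im=manip.capture('wrist'); cv2.imwrite('pics/w6.png',im)
inc(tcp_from_tip((-.150,.20),45),Rphi(45))
inc(tcp_from_tip((-.150,.095),45),Rphi(45))
E
```

```text
[0.04548791 0.06584196 0.24539812] [-0.27762902 -0.29906615 -0.35887046] 7.15
inc [-0.677, 0.222, 0.117, 0.002, 0.499, 0.0] rows 4.2
inc [-0.677, 0.22, 0.467, 0.002, 0.499, 0.0] rows 4.2
```

View pics/w6.png

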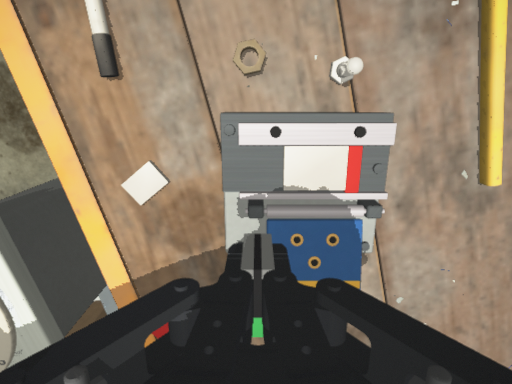

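The plate, at about (315,168), touches the red stop at x≈348, and the leaf is unchanged. Next is the tilted approach to the leaf's free edge.

Call:
jog_arm --pt "-0.677 0.222 0.1 0 0.5 0" --pt "-0.677 0.222 0.117 0 0.5 0" --pt "-0.677 0.222 0.117 0 0.5 0" --pt "-0.677 0.222 0.117 0 0.5 0" --pt "-0.677 0.222 0.117 0 0.5 0" --pt "-0.677 0.222 0.117 0 0.5 0" --pt "-0.677 0.222 0.117 0 0.5 0"

```text
time_s: 8.07
position: [0.5294, -0.0983, 0.2061]
eef_rot: [-180.0, -44.9, 75.7]
force: [0.2, 0.4, -1.1]
opening: 0.002
```

```bash
python3 - <<'E'
from h import *
t,c,f,s=tip_of(); print(t,c,f,s['force'],s['time_s'],s['joint_positions'])
im=manip.capture('wrist'); cv2.imwrite('pics/w7.png',im)
import json
w=manip.calibration('wrist');json.dump({k:(v.tolist() if hasattr(v,'tolist') else v) for k,v in w.items()},open('w7.json','w'))
inc(tcp_from_tip((-.150,.095),45),Rphi(45))
E
```

```text
[-0.14979596  0.00068332  0.198278  ] [-0.14200432  0.00067954  0.20604269] 44.900729260202525 [ 0.19064944  0.40086229 -1.07454873] 8.075 [-30.67698475  10.99341949   3.33922609  98.04663557  42.62644725
  67.48221888]
inc [-0.246, 0.002, 0.244, 0.0, 0.001, 0.001] rows 1.7
```

View pics/w7.png

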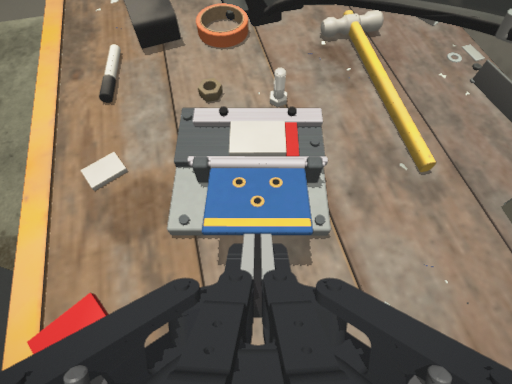

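```bash
python3 - <<'E'
from h import *
import json
from scipy.optimize import brentq
w=json.load(open('w7.json')); im=cv2.imread('pics/w7.png')
cv2.imwrite('pics/w7z.png',cv2.resize(im[95:250,155:345],None,fx=4,fy=4,interpolation=cv2.INTER_CUBIC))
for v in (218.5,226.5,233.5):
    o,d=ray(w,257,v); o=tj(o);d=J.T@d
    for r,h in ((.095,.004),(.095,-.004),(.087,.004)):
        def f(t):
            x=-r*np.cos(t)+h*np.sin(t); z=.052+r*np.sin(t)+h*np.cos(t)
            return o[0]+(z-o[2])/d[2]*d[0]-x
        try: print(v,r,h,round(brentq(f,-.3,1.),3))
        except Exception: print(v,r,h,f(-.3),f(1.))
print(tj(w['xyz']))
E
```

```text
218.5 0.095 0.004 0.406
218.5 0.095 -0.004 0.49
218.5 0.087 0.004 0.32
226.5 0.095 0.004 0.297
226.5 0.095 -0.004 0.381
226.5 0.087 0.004 0.181
233.5 0.095 0.004 0.183
233.5 0.095 -0.004 0.267
233.5 0.087 0.004 0.02
[-0.19786823  0.00098641  0.35309578]
```

View pics/w7z.png

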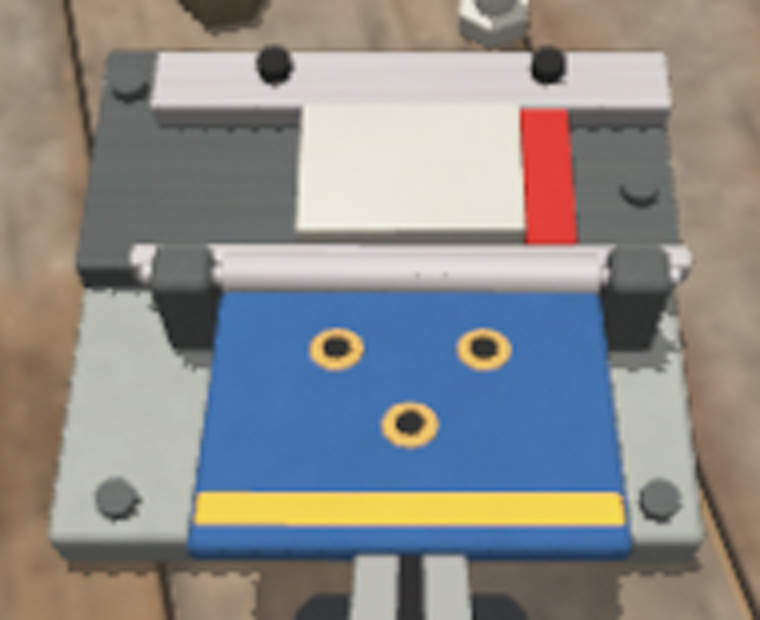

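Call:
jog_arm --pt "-0.123 0 0.122 0 0 0" --pt "-0.246 0 0.244 0 0 0" --pt "-0.246 0 0.244 0 0 0" --pt "-0.246 0 0.34 0 0 0" --pt "-0.246 0 0.43 0 0 0" --pt "-0.246 0 0.51 0 0 0" --pt "-0.246 0 0.51 0 0 0"

```text
time_s: 9.0
position: [0.544, -0.0435, 0.0479]
eef_rot: [179.9, -45.0, 75.9]
force: [0.6, -0.0, 0.8]
opening: 0.003
```

```bash
python3 - <<'E'
from h import *
t,c,f,s=tip_of(); print(t,c,f,s['force'],s['time_s'])
im=manip.capture('wrist'); cv2.imwrite('pics/w8.png',im)
# plan
p0,R0,_=tool()
def T_of(th,r,phi):
    t=np.radians(th);f=np.radians(phi)
    C=np.array([-r*np.cos(t)-.004*np.sin(t), .052+r*np.sin(t)-.004*np.cos(t)])
    if th<125: return C-.011*np.array([np.cos(f),np.sin(f)])
    return C
for th in (12,20,30,40,50,60,70,80,90,100,110,120):
    print(th,end=' '); inc(tcp_from_tip(T_of(th,.082,45),45),Rphi(45))
E
```

```text
[-0.0930658   0.00013384  0.04012822] [-0.08528392  0.00015861  0.04790264] 44.97255262621585 [ 0.59251935 -0.03674493  0.75839186] 9.0
12 inc [0.051, -0.001, -0.028, 0.001, 0.0, 0.002] rows 0.3
20 inc [0.084, -0.001, -0.048, 0.001, 0.0, 0.002] rows 0.5
30 inc [0.128, -0.001, -0.067, 0.001, 0.0, 0.002] rows 0.7
40 inc [0.174, -0.001, -0.077, 0.001, 0.0, 0.002] rows 0.9
50 inc [0.222, -0.0, -0.079, 0.001, 0.0, 0.002] rows 1.1
60 inc [0.269, -0.0, -0.073, 0.001, 0.0, 0.002] rows 1.3
70 inc [0.315, -0.0, -0.059, 0.001, 0.0, 0.002] rows 1.5
80 inc [0.357, -0.0, -0.038, 0.001, 0.0, 0.002] rows 1.7
90 inc [0.395, -0.0, -0.009, 0.001, 0.0, 0.002] rows 1.9
100 inc [0.428, -0.0, 0.026, 0.001, 0.0, 0.002] rows 2.1
110 inc [0.453, -0.0, 0.066, 0.001, 0.0, 0.002] rows 2.2
120 inc [0.472, -0.0, 0.11, 0.001, 0.0, 0.002] rows 2.3
```

View pics/w8.png

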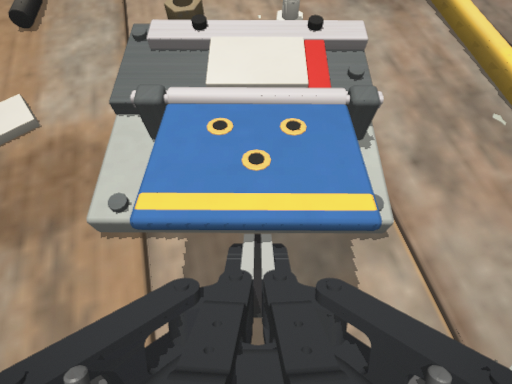

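The fingertips are hidden under the leaf edge and there is no contact force. I'll raise it slowly.

Call:
jog_arm --pt "0.025 0 -0.014 0 0 0" --pt "0.04 0 -0.022 0 0 0" --pt "0.051 0 -0.028 0 0 0" --pt "0.062 0 -0.035 0 0 0" --pt "0.073 0 -0.042 0 0 0" --pt "0.084 0 -0.048 0 0 0" --pt "0.095 0 -0.053 0 0 0" --pt "0.106 0 -0.058 0 0 0" --pt "0.117 0 -0.063 0 0 0" --pt "0.128 0 -0.067 0 0 0"

```text
time_s: 10.3
position: [0.5468, -0.0323, 0.0876]
eef_rot: [180.0, -45.0, 75.6]
force: [1.0, -3.4, -1.7]
opening: -0.0
```

```bash
cat >> h.py <<'E'
def T_of(th,r,phi,sw=125):
    t=np.radians(th);f=np.radians(phi)
    C=np.array([-r*np.cos(t)-.004*np.sin(t), .052+r*np.sin(t)-.004*np.cos(t)])
    return C-.011*np.array([np.cos(f),np.sin(f)]) if th<sw else C
E
python3 - <<'E'
from h import *
t,c,f,s=tip_of(); print(t,c,f,s['force'],s['time_s'])
im=manip.capture('wrist'); cv2.imwrite('pics/w9.png',im)
for th in (40,50,60,70,80,90,100,110,120):
    print(th,end=' '); inc(tcp_from_tip(T_of(th,.082,45),45),Rphi(45))
E
```

```text
[-8.15536332e-02  9.70078684e-05  7.98350534e-02] [-7.37752960e-02  8.85079997e-05  8.76130607e-02] 44.998729783249324 [ 0.98715638 -3.42506309 -1.71953009] 10.3
40 inc [0.051, 0.0, -0.013, 0.001, -0.0, -0.0] rows 0.3
50 inc [0.099, 0.0, -0.015, 0.001, -0.0, -0.0] rows 0.5
60 inc [0.146, 0.0, -0.009, 0.001, -0.0, -0.0] rows 0.7
70 inc [0.192, 0.0, 0.005, 0.001, -0.0, -0.0] rows 0.9
80 inc [0.234, -0.0, 0.027, 0.001, -0.0, -0.0] rows 1.1
90 inc [0.272, -0.0, 0.056, 0.001, -0.0, -0.0] rows 1.3
100 inc [0.305, -0.0, 0.091, 0.001, -0.0, -0.0] rows 1.5
110 inc [0.331, -0.0, 0.131, 0.001, -0.0, -0.0] rows 1.7
120 inc [0.349, -0.0, 0.175, 0.001, -0.0, -0.0] rows 1.9
```

View pics/w9.png

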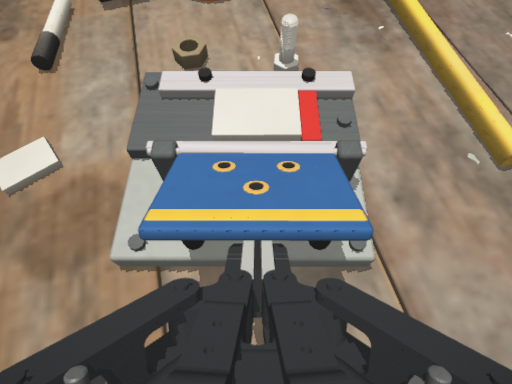

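The leaf is rising in contact at about 3.5 N, as expected. I'll continue along the arc at about 5° per row.

Call:
jog_arm --pt "0.025 0 -0.008 0 0 0" --pt "0.051 0 -0.013 0 0 0" --pt "0.075 0 -0.015 0 0 0" --pt "0.099 0 -0.015 0 0 0" --pt "0.123 0 -0.013 0 0 0" --pt "0.146 0 -0.009 0 0 0" --pt "0.17 0 -0.003 0 0 0" --pt "0.192 0 0.005 0 0 0" --pt "0.214 0 0.015 0 0 0" --pt "0.234 0 0.027 0 0 0"

```text
time_s: 11.6
position: [0.5606, 0.0219, 0.1316]
eef_rot: [180.0, -45.0, 75.6]
force: [-1.7, -2.6, -0.1]
opening: -0.0
```

```bash
python3 - <<'E'
from h import *
t,c,f,s=tip_of(); print(t,c,f,s['force'],s['time_s'])
im=manip.capture('wrist'); cv2.imwrite('pics/w10.png',im)
for th in (85,90,95,100,105,110,115,120,125,130,135):
    print(th,end=' '); inc(tcp_from_tip(T_of(th,.082,45,200),45),Rphi(45))
E
```

```text
[-0.02564014  0.00015691  0.12378673] [-0.01786422  0.00014882  0.13156715] 45.01654387178945 [-1.70786127 -2.64752533 -0.07048324] 11.6
85 inc [0.018, 0.0, 0.011, 0.001, -0.0, -0.0] rows 0.1
90 inc [0.036, 0.0, 0.026, 0.001, -0.0, -0.0] rows 0.2
95 inc [0.053, 0.0, 0.043, 0.001, -0.0, -0.0] rows 0.3
100 inc [0.069, 0.0, 0.061, 0.001, -0.0, -0.0] rows 0.4
105 inc [0.083, 0.0, 0.081, 0.001, -0.0, -0.0] rows 0.6
110 inc [0.095, 0.0, 0.101, 0.001, -0.0, -0.0] rows 0.7
115 inc [0.105, 0.0, 0.123, 0.001, -0.0, -0.0] rows 0.8
120 inc [0.113, 0.0, 0.145, 0.001, -0.0, -0.0] rows 0.9
125 inc [0.119, 0.0, 0.168, 0.001, -0.0, -0.0] rows 1.0
130 inc [0.124, 0.0, 0.192, 0.001, -0.0, -0.0] rows 1.1
135 inc [0.126, 0.0, 0.216, 0.001, -0.0, -0.0] rows 1.2
```

View pics/w10.png

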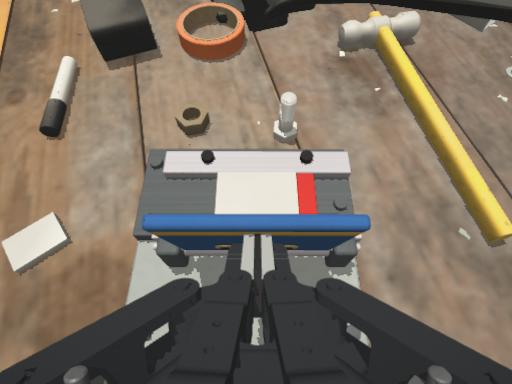

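The leaf is nearly upright. I'll carry on past vertical.

Call:
jog_arm --pt "0.018 0 0.011 0 0 0" --pt "0.036 0 0.026 0 0 0" --pt "0.053 0 0.043 0 0 0" --pt "0.069 0 0.061 0 0 0" --pt "0.083 0 0.081 0 0 0" --pt "0.095 0 0.101 0 0 0" --pt "0.105 0 0.123 0 0 0" --pt "0.113 0 0.145 0 0 0" --pt "0.119 0 0.168 0 0 0" --pt "0.124 0 0.192 0 0 0" --pt "0.126 0 0.216 0 0 0"

```text
time_s: 13.02
position: [0.5785, 0.0921, 0.1118]
eef_rot: [-180.0, -45.0, 75.6]
force: [-1.2, -0.4, 1.5]
opening: 0.001
```

```bash
python3 - <<'E'
from h import *
t,c,f,s=tip_of(); print(t,c,f,s['force'],s['time_s'])
im=manip.capture('wrist'); cv2.imwrite('pics/w11.png',im)
# roll onto flat tip: phi=180-th, tip centre contact at r=.078
for th,phi in ((138,42),(141,39),(145,35),(149,31),(153,27),(157,23),(161,19),(165,15),(169,11),(173,7),(176,4)):
    print(th,phi,end=' '); inc(tcp_from_tip(T_of(th,.076,phi,0),phi),Rphi(phi))
E
```

```text
[0.04682192 0.00013963 0.10397639] [0.05459944 0.0001302  0.1117552 ] 45.004720449644 [-1.23918873 -0.35218308  1.48067517] 13.025
138 42 inc [0.024, 0.001, 0.01, 0.0, -0.033, -0.001] rows 0.3
141 39 inc [0.025, 0.001, 0.023, -0.0, -0.067, -0.001] rows 0.6
145 35 inc [0.026, 0.001, 0.041, -0.0, -0.111, -0.001] rows 0.9
149 31 inc [0.026, 0.001, 0.059, -0.0, -0.155, -0.001] rows 1.3
153 27 inc [0.024, 0.001, 0.077, -0.0, -0.2, -0.001] rows 1.7
157 23 inc [0.022, 0.001, 0.095, -0.0, -0.244, -0.001] rows 2.1
161 19 inc [0.018, 0.001, 0.113, -0.0, -0.289, -0.001] rows 2.4
165 15 inc [0.012, 0.001, 0.13, -0.0, -0.333, -0.001] rows 2.8
169 11 inc [0.006, 0.001, 0.147, -0.0, -0.378, -0.001] rows 3.2
173 7 inc [-0.002, 0.001, 0.163, -0.0, -0.422, -0.001] rows 3.6
176 4 inc [-0.008, 0.001, 0.175, -0.0, -0.455, -0.001] rows 3.8
```

View pics/w11.png

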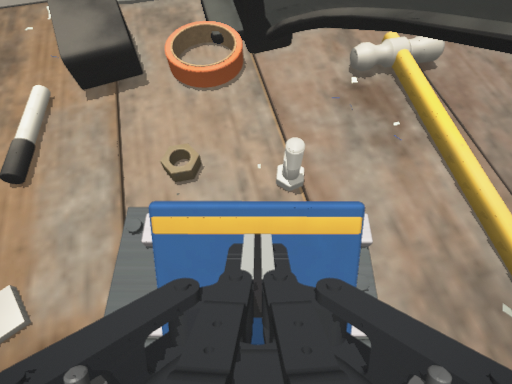

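Call:
jog_arm --pt "0.02 0 0.01 0 -0.033 0" --pt "0.025 0 0.023 0 -0.067 0" --pt "0.026 0 0.041 0 -0.111 0" --pt "0.026 0 0.059 0 -0.155 0" --pt "0.024 0 0.077 0 -0.2 0" --pt "0.022 0 0.095 0 -0.244 0" --pt "0.018 0 0.113 0 -0.289 0" --pt "0.012 0 0.13 0 -0.333 0" --pt "0.006 0 0.147 0 -0.378 0" --pt "-0.002 0 0.163 0 -0.422 0" --pt "-0.002 0 0.163 0 -0.422 0"

```text
time_s: 14.45
position: [0.5867, 0.1256, 0.0763]
eef_rot: [-179.9, -7.0, 75.7]
force: [-0.3, -0.1, -0.6]
opening: 0.0
```

```bash
python3 - <<'E'
from h import *
t,c,f,s=tip_of(); print(t,c,f,s['force'],s['time_s'])
im=manip.capture('wrist'); cv2.imwrite('pics/w12.png',im)
for th,phi in ((176,4),(178,2),(180,0)):
    print(th,phi,end=' '); inc(tcp_from_tip(T_of(th,.076,phi,0),phi),Rphi(phi))
E
```

```text
[0.07487254 0.00049424 0.0654161 ] [0.08579054 0.00049558 0.06675673] 7.000310918591487 [-0.28103282 -0.14511568 -0.60746227] 14.45
176 4 inc [0.003, 0.001, 0.015, -0.001, -0.034, -0.0] rows 0.3
178 2 inc [0.005, 0.001, 0.024, -0.001, -0.056, -0.0] rows 0.5
180 0 inc [0.005, 0.001, 0.033, -0.001, -0.078, -0.0] rows 0.7
```

View pics/w12.png

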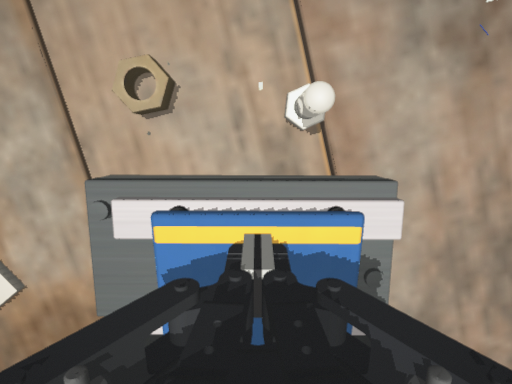

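Call:
jog_arm --pt "0.003 0 0.008 0 -0.017 0" --pt "0.003 0 0.015 0 -0.034 0" --pt "0.004 0 0.02 0 -0.056 0" --pt "0.005 0 0.024 0 -0.078 0" --pt "0.005 0 0.027 0 -0.078 0" --pt "0.005 0 0.027 0 -0.078 0"

```text
time_s: 15.25
position: [0.5875, 0.1273, 0.069]
eef_rot: [-180.0, -0.0, 75.6]
force: [1.6, 0.3, 0.6]
opening: 0.001
```

```bash
python3 - <<'E'
from h import *
t,c,f,s=tip_of(); print(t,c,f,s['force'],s['time_s'])
E
```

```text
[0.07540187 0.00011073 0.05803469] [8.64018611e-02 9.95838121e-05 5.80374809e-02] 0.014543881391247028 [1.62093124 0.28152417 0.6200689 ] 15.25
```

Call:
jog_arm --pt "0 0 0.002 0 0 0" --pt "0 0 0.004 0 0 0" --pt "0 0 0.004 0 0 0"

```text
time_s: 15.62
position: [0.5875, 0.127, 0.0681]
eef_rot: [180.0, -0.0, 75.6]
force: [0.3, -0.2, 0.5]
opening: 0.002
```

Call:
jog_arm --pt "0 0 0.002 0 0 0" --pt "0 0 0.004 0 0 0" --pt "0 0 0.004 0 0 0"

```text
time_s: 16.0
position: [0.5875, 0.1271, 0.0668]
eef_rot: [180.0, 0.0, 75.6]
force: [0.1, 0.1, 0.1]
opening: 0.0
```

```bash
python3 - <<'E'
from h import *
t,c,f,s=tip_of(); print(t,f,s['force'],s['time_s'])
im=manip.capture('wrist'); cv2.imwrite('pics/w13.png',im)
im=manip.capture('top'); cv2.imwrite('pics/t13.png',cv2.resize(im[115:225,170:300],None,fx=5,fy=5,interpolation=cv2.INTER_CUBIC))
E
```

```text
[7.52401144e-02 4.47710409e-05 5.57920816e-02] -0.0016941175525657663 [0.14303244 0.11350078 0.07169743] 16.0
```

View pics/w13.png

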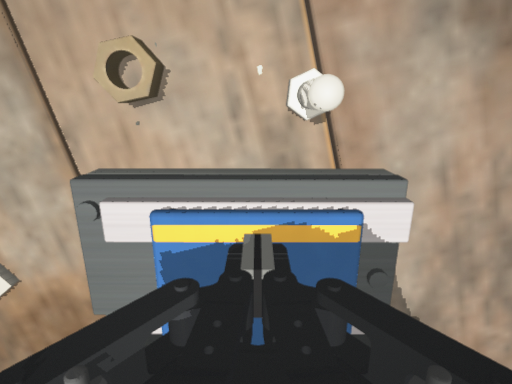

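Call:
jog_arm --pt "0 0 0.002 0 0 0" --pt "0 0 0.003 0 0 0" --pt "0 0 0.003 0 0 0"

```text
time_s: 16.48
position: [0.5876, 0.1271, 0.066]
eef_rot: [180.0, -0.0, 75.6]
force: [-0.6, 1.4, 1.4]
opening: -0.002
```

Call:
jog_arm --pt "0 0 0.002 0 0 0" --pt "0 0 0.003 0 0 0" --pt "0 0 0.003 0 0 0"

```text
time_s: 16.85
position: [0.5876, 0.1271, 0.0653]
eef_rot: [180.0, -0.0, 75.6]
force: [-0.8, -0.2, 4.1]
opening: 0.003
```

Call:
jog_arm --pt "0 0 0.002 0 0 0" --pt "0 0 0.003 0 0 0" --pt "0 0 0.003 0 0 0"

```text
time_s: 17.23
position: [0.5877, 0.1271, 0.0646]
eef_rot: [180.0, -0.0, 75.6]
force: [-2.3, -0.6, 7.9]
opening: -0.001
```

Call:
jog_arm --pt "0 0 -0.005 0 0 0" --pt "0 0 -0.02 0 0 0" --pt "0 0 -0.1 0 0 0" --pt "-0.1 0 -0.25 0 0 0" --pt "-0.25 0 -0.45 0 0 0" --pt "-0.4 0 -0.6 0 0 0" --pt "-0.4 0 -0.6 0 0 0" --pt "-0.4 0 -0.6 0 0 0"

```text
time_s: 18.23
position: [0.558, 0.0105, 0.2442]
eef_rot: [180.0, -0.0, 75.6]
force: [0.5, -0.2, -0.3]
opening: 0.001
```

```bash
python3 - <<'E'
from h import *
t,c,f,s=tip_of(); print(t,f,s['force'],s['time_s'])
w=manip.calibration('wrist')
im=manip.capture('wrist'); cv2.imwrite('pics/w14.png',im)
for th in (170,176.5,180):
    a=np.radians(th)
    for h in (.004,-.004):
        q=[[-.095*np.cos(a)+h*np.sin(a),y,.052+.095*np.sin(a)+h*np.cos(a)] for y in (.054,-.054)]
        print(th,h,[proj(w,tw(x)).round(1).tolist() for x in q])
E
```

```text
[-4.50802418e-02 -1.11478623e-04  2.33205825e-01] 0.015595512507190726 [ 0.52913392 -0.19343614 -0.26958839] 18.225
170 0.004 [[197.5, 24.5], [316.2, 24.2]]
170 -0.004 [[195.9, 24.2], [317.7, 23.9]]
176.5 0.004 [[199.5, 26.2], [314.1, 26.0]]
176.5 -0.004 [[198.0, 24.8], [315.6, 24.6]]
180 0.004 [[200.6, 27.7], [313.0, 27.4]]
180 -0.004 [[199.1, 25.8], [314.5, 25.5]]
```

View pics/w14.png

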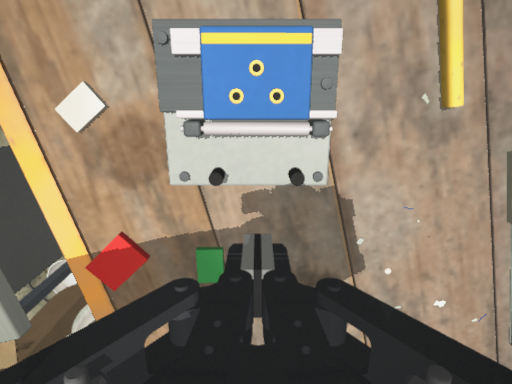

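```bash
python3 - <<'E'
from h import *
s=tool()[2]; print(s['joint_vel'].round(2), s['force'].round(2))
manip.finish_job()
E
```

```text
[ 1.07  0.84 -0.97 -0.29  0.03  0.12] [-0.11  0.14 -0.16]
the job is handed in; nothing more can be done
```

I pushed the plate home against the end stop, then flipped the leaf over its spine and pressed it flat over the plate. I used only the closed fingertips. The job was handed in at about 18.3 s.

**Plate:** with the fingertips against it, the force rose to about 12.5 N with almost no further movement. The pictures showed it touching the red stop with the leaf still open. The leaf now hides the plate, so I could not look at it again at the end.

**Leaf:** the forces read during the flip stayed at about 4 N or less. In the final press the force rose to about 8 N, at roughly the hinge spring's stiffness, which means the leaf was at the end of its travel. The fingertips were then at a height of 53.6 mm, a little below the nominal 56 mm, which fits the spring giving slightly. In the last picture the leaf's free edge measured about 111 px wide, against 112 px expected if flat and about 114 px or more if raised.

**Disagreement:** at the start, two estimates of the leaf's opening angle differed, about 0.16–0.20 rad from its width in the first view and about 0.28 rad from the tilted view. I left clearance for both.

**Bystanders:** the moves stayed clear of them. The nut and bolt looked in place beside the jig in the last close-up with the leaf closed. The arm stood clear above the jig, with the measured force near zero, when I handed in.

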